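# Refit the grind-adjuster collars and knob and hold the knob pressed home

## Task

Reassemble the grind adjuster: thread the wide collar down its upright shaft until it lies flat on the sprung plate, then the narrow collar on top of it. Then turn the wooden knob so that the flat in its bore matches the flat of the shaft, push it down the shaft onto the collars, and press on against the spring so that the plate is pushed down by more than half of its travel; finish while still holding the knob pressed down like that, without letting go. Leave the filter basket, the levelling tool and the espresso cup where they stand.

Things in the scene. Friction and masses are not known exactly. Their poses are not given: they have to be found in the camera images.
- adjuster: The grind adjuster, fixed to the counter: bare steel block 110 (x) x 96 (y) x 24 mm high with an upright steel shaft, 16 mm in diameter, at its centre. Origin: centre of its underside, on the counter and on the shaft's axis; z up.
- shaft_tip (a point): Centre of the shaft's tip, 88 mm above the adjuster's origin, with the adjuster's axes. The shaft is round up to 60 mm above that origin and D-shaped from there to the tip: a flat 5 mm from the axis faces the adjuster's -x. The top 2.5 mm taper to 70 percent.
- plate_top (a point): Centre of the upper face of the sprung plate, a dark steel disc 52 mm in diameter round the shaft, 38 mm above the adjuster's origin when up. The collars lie on it. Its z axis points up.
- plate (a joint): How far the sprung plate is pushed down, m: 0 is up, 0.006 is its lower stop. The spring holds it up with 4 N at 0 and 11 N at the stop (1.2 N per mm); the weight of the parts on it alone does not move it.
- wide_collar: Loose steel ring, 48 mm outside diameter, 20 mm bore, 18 mm high, lying flat on the counter. Origin: centre of its underside; z is the ring's axis, up. 56 to 104 g.
- narrow_collar: Loose steel ring, 34 mm outside diameter, 20 mm bore, 14 mm high, lying flat on the counter. Origin: centre of its underside; z is the ring's axis, up. 28 to 52 g.
- knob: Loose round wooden knob, 44 mm in diameter, 30 mm high, standing bore down. Origin: centre of its underside; z up. The bore is 25 mm deep, 18.4 mm in diameter, with a flat 6.2 mm from the axis on the knob's -x side. It fits the shaft with its x along the adjuster's x (to about 0.15 rad). Home on both collars, its underside is 32 mm above the plate. 49 to 91 g.
- knob_pointer (a point): Outer end of the raised steel pointer bar (3 mm high) on the knob's top, 19 mm from its axis towards the knob's -x: it shows the side of the flat in the bore.
- basket: Bystander: steel filter basket, 67 mm in diameter, 26 mm high, upright on the counter; origin at the centre of its underside.
- leveller: Bystander: grey round levelling tool, 62 mm in diameter, 32 mm high; origin at the centre of its underside.
- cup: Bystander: white espresso cup, 63 mm in diameter (89 mm with its handle), 50 mm high; origin at the centre of its underside.

How it is judged:
On the way, in this order (a step that is already met when the one before it is completed fails the run):
1. the wide collar lies flat on the sprung plate round the shaft, let go (horizontal distance between wide_collar and plate_top below 0.004 m and z of wide_collar in the frame of plate_top between -0.0025 and 0.0025 m and contact force between the fingers and wide_collar below 0.1 N), for 0.2 s.
2. the narrow collar lies flat on the wide one round the shaft, let go (horizontal distance between narrow_collar and plate_top below 0.004 m and z of narrow_collar in the frame of plate_top between 0.0155 and 0.0205 m and contact force between the fingers and narrow_collar below 0.1 N), for 0.2 s.
At the end, for the whole second after the job is handed in: Wide collar on the plate, narrow collar on it, knob on that, all round the shaft: axes within 4 mm, heights within about 3 mm; knob upright (0.12 rad), flats matching (0.3 rad). Fingers press the knob (over 1 N) and the plate stays down by over 3 mm of its 6 mm through the last second (horizontal distance between each of wide_collar, narrow_collar, knob and plate_top below 0.004 m and z of wide_collar in the frame of plate_top between -0.0025 and 0.0025 m and z of narrow_collar in the frame of plate_top between 0.0155 and 0.0205 m and z of knob in the frame of plate_top between 0.029 and 0.035 m and angle between knob's own z axis and vertical below 0.12 rad and angle between the x axis of knob and the x axis of adjuster, either way round below 0.3 rad and value of joint plate above 0.003 m and contact force between the fingers and knob above 1 N); the arm keeps its last pose, push and grip.
It fails at once if the filter basket is moved by more than 25 mm (distance of basket from where it was at the start of the episode above 0.025 m).
It fails at once if the levelling tool is moved by more than 25 mm (distance of leveller from where it was at the start of the episode above 0.025 m).
It fails at once if the espresso cup is moved by more than 25 mm (distance of cup from where it was at the start of the episode above 0.025 m).
It also fails if it takes over 72 s, if anything falls off the work surface, if the arm or the gripper's body presses on something with over 40 N, if the wrist force passes 120 N, or if a joint passes its speed limit or range.

## Robot

A 6-joint arm with a two-finger parallel gripper is mounted at the origin on a cart in front of the work surface, level with it; the furniture and walls round the work are solid. World frame = base frame: x ahead of the robot, y to its left, z up, the work surface at z = 0. Lengths are in m, angles in rad, forces in N, time in s.
With the tool pointing down it reaches from about 0.225 to 0.725 m from the base axis. Payload 3.1 kg.
Tool frame: the origin (TCP) lies midway between the tips of the shut fingers; the grasp point (between the pads) lies 19 mm behind it (arm.pinch_z is the distance from the TCP to the grasp point, in m); z points along the fingers, y is the line along which they close (so a half turn about z gives the same grasp; the last joint's range is limited). The gripper opens to 85 mm and grips with 20 to 120 N. Pads are 22 mm wide; open, the fingers measure 114 mm over their backs; the gripper's body (76 mm by 85 mm) begins 54 mm behind the grasp point. The pads swing forward as they close: fully open they stand 13 mm farther back than shut.
Start: joints at [-1.335, 0.048, 0.099, 1.622, 0, 1.443], TCP at [0.187, -0.491, 0.231] pointing down, gripper open.
Joint ranges: [-2.91, 2.91], [-0.99, 1.94], [-1.21, 1.42], [-2.12, 2.29], [-1.49, 1.47], [-3.14, 3.14]. Speed limits (rad/s): [2.79, 2.79, 3.14, 3.14, 3.14, 3.14].

## Interface

Orientations are given as a 3x3 rotation matrix whose columns are the frame's x, y, z axes.
In Python, from station import arm gives the robot as it stands.
- The arm moves only by the shell command python3 -m handwheel 'ROWS'. ROWS is JSON, a list of rows, each a list of 3 entries, a list of its own where there are three numbers: the shift along the tool's x, y, z in units of 25 mm (1.0 is 25 mm), then the turn about the tool's z in units of 6 degrees (1.0 is 6 degrees), then the opening, from 0 (shut) to 1 (fully open). A call has 1 to 10 rows; each row is the pose to reach, as a shift and turn from the pose commanded when the call began, along the tool's axes at that moment; what a row does not reach only later rows make up. A row lasts 1/10 s, in which the tool goes at most 50 mm and 8.59 degrees, less where a joint would pass 70% of its speed; a pose out of reach is approached as far as the arm can. A call with a gripper value outside its range is refused whole. The fingers move at their own pace and stop on an object; the grip force is fixed at half the most. Time passes only in rows, so rows that repeat a pose let the fingers close. It gives the time, the measured TCP pose, the force, the opening and the grip force at its end, in the units of the state.
- arm.get_obs(): the state, without advancing time (a new reading comes with each control period).
- arm.get_image(name): name is "scene" or "top" or "wrist"; returns a dict with "color" (384x512x3 uint8, red, green, blue), "vfov" (degrees; the focal length in pixels is half the picture's height over the tangent of half this angle, whatever the lens; pixels are square), "cx", "cy" (the principal point, pixels), "D" ([k1, k2, p1, p2, k3] as OpenCV has them; the pictures are not rectified), "position" and "attitude" of the camera in the world. Camera axes: x right, y up, looking along -z (the intrinsics and any distortion apply to the point x, -y, -z); pixel columns grow to the right and rows downward; lengths in m; the calibration is good to about 2 mm. A picture is of the moment at which its call begins. There is no depth.
- arm.job_done(): hands the job in; it is judged then, once.
Trained networks look in the newest picture that a camera, given by its name, has taken for a name from the list of things; names that differ only in an ending like _2 or _b are one class to them, and where a whole thing is asked for, a point or a joint stands for the part that bears it (a point fixed in the world has none). Each returns a list of dicts, best first, with "score" (0 to 1); they miss things now and then, are a little off and sometimes report something else, mostly with a low value. They report only what shows in the picture. A call takes as long as a camera call.
- arm.silhouettes(camera, label): "mask" (384x512 bool, what is visible of it) and "xy" ([column, row] in pixels, amid what is visible of it).
The state is a dict: "time": time; "joint_pos": joint angles; "joint_vel": joint speeds; "effort": joint torques, N m; "ee_pos": TCP position; "tool_rot": TCP orientation; "ft_force": force on the tool from outside, world axes, zero at the start; "moment": the same for the moment, N m; "opening": finger opening in m; "gripper_force": force on a finger pad.
Only numpy, scipy, OpenCV 4.12 (cv2) and the standard library are available. Lean on these libraries where they do the work, as an engineer would, in place of code of your own. Each camera call takes 0.05 s, during which the arm holds its last target. There are 200 camera calls.

## Working session

There is one attempt and no reset: what is moved stays moved. The work goes in short steps, Python scripts to look and compute and a shell command to move; the robot and the scene stay as the last step left them, time stands still between calls to the robot, and variables do not carry over. Pictures are saved under pics/ and viewed, at most 10 in all, crops included, and the job is handed in when it is done.

```bash
ls; mkdir -p pics
cat > h.py <<'E'
import numpy as np, cv2
from station import arm
def K(im):
    h=im["color"].shape[0]; f=h/2/np.tan(np.radians(im["vfov"])/2)
    return np.array([[f,0,im["cx"]],[0,f,im["cy"]],[0,0,1.]])
def R_(im):
    a=np.array(im["attitude"],float)
    if a.shape==(3,3): return a
    raise SystemExit(a)
def ray(im,uv):
    p=cv2.undistortPoints(np.array([[uv]],float),K(im),np.array(im["D"],float))[0,0]
    return R_(im)@np.array([p[0],-p[1],-1.])
def at(im,uv,z):
    d=ray(im,uv);c=np.array(im["position"]);return c+d*(z-c[2])/d[2]
def proj(im,P):
    q=(np.array(P,float).reshape(-1,3)-im["position"])@R_(im); q=q*[1,-1,-1]
    return cv2.projectPoints(q.reshape(-1,1,3),np.zeros(3),np.zeros(3),K(im),np.array(im["D"],float))[0][:,0]
def save(im,n): cv2.imwrite("pics/"+n,im["color"][...,::-1])
E
python3 - <<'E'
from h import *
o=arm.get_obs();print(o["tool_rot"],o["ee_pos"],o["opening"],o["ft_force"])
H=dict(adjuster=.024,wide_collar=.018,narrow_collar=.014,knob=.03,knob_pointer=.033,basket=.026,leveller=.032,cup=.05)
ims=[]
for n in("scene","top"):
    im=arm.get_image(n);ims.append(im["color"]);print(n,im["position"],im["attitude"],im["vfov"],im["D"])
    for k,h in H.items():
        for s in arm.silhouettes(n,k)[:2]:
            m=s["mask"];ys,xs=np.nonzero(m);print(k,round(s["score"],2),np.round(s["xy"]),m.sum(),xs.min(),xs.max(),ys.min(),ys.max(),at(im,s["xy"],h).round(3))
    save(im,n+"0.png")
E
```

```text
pics
[[ 9.34549141e-01  3.55833619e-01 -5.81563881e-04]
 [ 3.55833981e-01 -9.34546289e-01  2.32623937e-03]
 [ 2.84255805e-04 -2.38092519e-03 -9.99997125e-01]] [ 0.18664069 -0.49003224  0.23011515] 0.08576363741028997 [ 0.22805417 -0.16255957  0.86874331]
scene [ 0.15167342 -0.58520382  0.99554544] [[ 0.83236012  0.43683434 -0.34110465]
 [-0.55403262  0.63916809 -0.53339667]
 [-0.01498278  0.63296122  0.7740385 ]] 45.90018460622796 [-0.07471599  0.          0.          0.          0.        ]
adjuster 0.63 [216. 202.] 1220 193 244 183 223 [0.493 0.115 0.024]
narrow_collar 0.47 [281. 308.] 151 271 285 304 318 [ 0.457 -0.234  0.014]
knob 0.73 [314. 253.] 344 306 324 244 265 [ 0.609 -0.168  0.03 ]
knob_pointer 0.52 [315. 254.] 303 306 324 245 265 [ 0.606 -0.172  0.033]
basket 0.78 [204. 144.] 302 194 214 135 153 [0.576 0.328 0.026]
leveller 0.6 [295. 210.] 355 286 307 201 224 [ 0.65  -0.032  0.032]
cup 0.77 [151. 163.] 446 139 160 151 177 [0.401 0.326 0.05 ]
cup 0.67 [220. 202.] 1255 194 244 182 223 [0.493 0.089 0.05 ]
top [0.37013352 0.03525929 1.15387214] [[-0.00771863  0.99039825 -0.1
[... 206 characters left out ...]
2 173 212 [0.496 0.108 0.024]
wide_collar 0.49 [248. 193.] 167 237 252 184 199 [0.498 0.106 0.018]
wide_collar 0.48 [300. 210.] 195 291 306 203 218 [ 0.448 -0.048  0.018]
knob 0.68 [335. 155.] 188 330 344 147 162 [ 0.61  -0.157  0.03 ]
knob 0.19 [367. 204.] 41 357 366 205 213 [ 0.462 -0.246  0.03 ]
knob_pointer 0.6 [245. 194.] 1159 227 262 172 212 [0.493 0.115 0.033]
knob_pointer 0.57 [334. 153.] 201 329 344 147 162 [ 0.615 -0.154  0.033]
basket 0.57 [170. 169.] 371 163 183 156 177 [0.575 0.345 0.026]
leveller 0.74 [292. 146.] 333 284 303 130 151 [ 0.64  -0.027  0.032]
cup 0.84 [168. 228.] 441 156 181 215 239 [0.396 0.339 0.05 ]
cup 0.32 [336. 156.] 210 329 344 147 163 [ 0.603 -0.158  0.05 ]
```

Run:
```python
import cv2
a=cv2.imread("pics/scene0.png")[110:340,120:400];b=cv2.imread("pics/top0.png")[110:260,140:400]
cv2.imwrite("pics/a.png",cv2.resize(a,None,fx=2.6,fy=2.6,interpolation=2));cv2.imwrite("pics/b.png",cv2.resize(b,None,fx=3,fy=3,interpolation=2))
```

```text
(no output)
```

View pics/a.png

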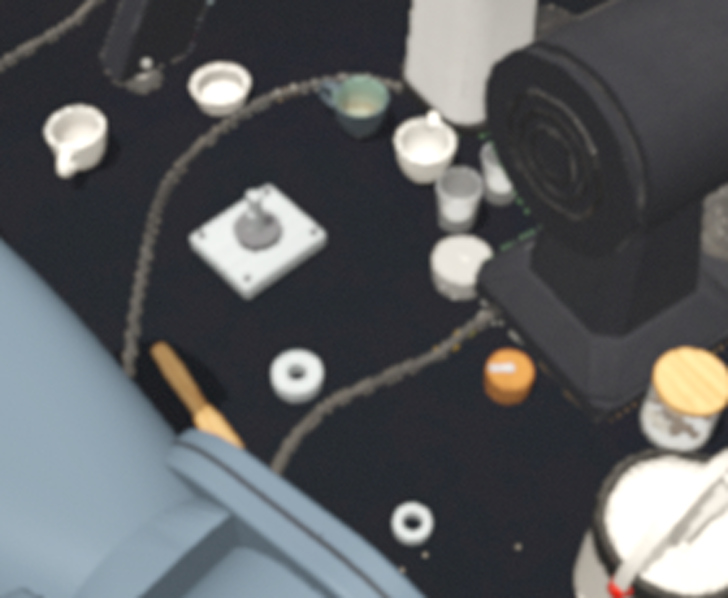

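View pics/b.png

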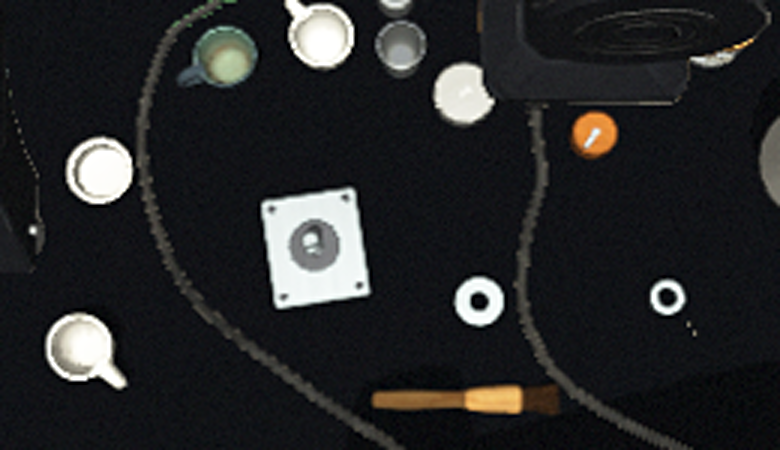

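Both views agree. In the top image the adjuster is at about (245,191), the wide collar at (300,210), the narrow collar at (362,209), and the knob at (338,155) with its pointer towards lower left. I'll look closer with the wrist camera.

```bash
cat >> h.py <<'E'
def go(x,y,z,yaw=None):
    o=arm.get_obs();R=np.array(o["tool_rot"]);d=R.T@(np.array([x,y,z])-o["ee_pos"])
    y0=np.degrees(np.arctan2(R[1,0],R[0,0])); t=0 if yaw is None else -((yaw-y0+180)%360-180)/6
    print("shift",(d/.025).round(2),"turn",round(t,2),"yaw now",y0.round(1),"tcp",np.round(o["ee_pos"],4),"F",np.round(o["ft_force"],1),"t",round(o["time"],2),"open",round(o["opening"],4))
E
python3 -m handwheel '[[[16,-12.8,0.8],0,1],[[16,-12.8,0.8],0,1],[[16,-12.8,0.8],0,1],[[16,-12.8,0.8],0,1],[[16,-12.8,0.8],0,1],[[16,-12.8,0.8],0,1],[[16,-12.8,0.8],0,1],[[16,-12.8,0.8],0,1],[[16,-12.8,0.8],0,1],[[16,-12.8,0.8],0,1]]'
python3 -m handwheel '[[[0,0,0],0,1],[[0,0,0],0,1]]'
python3 - <<'E'
from h import *
go(.448,-.048,.2)
im=arm.get_image("wrist");print(im["position"],R_(im),im["vfov"],im["D"]);save(im,"w1.png")
for k,h in dict(wide_collar=.018,adjuster=.024,shaft_tip=.088).items():
    for s in arm.silhouettes("wrist",k)[:2]:
        m=s["mask"].astype(np.uint8);c=cv2.findContours(m,0,1)[0];c=max(c,key=len);e=cv2.fitEllipse(c);print(k,round(s["score"],2),e,at(im,e[0],h).round(4))
E
```

```text
time: 1.9
ee_pos: [0.4412, -0.0582, 0.2121]
tool_rot: [[0.935, 0.356, 0.001], [0.356, -0.935, -0.001], [0.001, 0.001, -1.0]]
ft_force: [0.0, -0.7, 0.1]
opening: 0.0852
gripper_force: 0.0
time: 2.1
ee_pos: [0.4404, -0.0591, 0.2117]
tool_rot: [[0.933, 0.359, -0.001], [0.359, -0.933, -0.0], [-0.001, 0.0, -1.0]]
ft_force: [-0.0, -0.3, -0.3]
opening: 0.0854
gripper_force: 0.0
shift [ 0.44 -0.3   0.47] turn 0 yaw now 21.1 tcp [ 0.4404 -0.0591  0.2117] F [-0.  -0.3 -0.3] t 2.1 open 0.0854
[ 0.50751224 -0.03398203  0.35434576] [[ 0.35955212  0.89508604  0.26371054]
 [-0.93312432  0.34455285  0.1027732 ]
 [ 0.00112864 -0.28302704  0.95911127]] 65.13587136241534 [-0.07852998  0.          0.          0.          0.        ]
wide_collar 0.76 ((247.8319854736328, 161.73794555664062), (39.52935028076172, 39.775142669677734), 127.27009582519531) [ 0.4486 -0.045   0.018 ]
wide_collar 0.2 ((391.5865173339844, 213.4541473388672), (26.885988235473633, 27.82905387878418), 104.36323547363281) [ 0.4525 -0.2287  0.018 ]
adjuster 0.89 ((124.22065734863281, 59.286048889160156), (105.8141098022461, 127.25489807128906), 176.29762268066406) [0.5051 0.1138 0.024 ]
shaft_tip 0.6 ((124.2743148803711, 59.278114318847656), (105.14777374267578, 127.68000030517578), 176.31307983398438) [0.5056 0.0851 0.088 ]
```

View pics/w1.png

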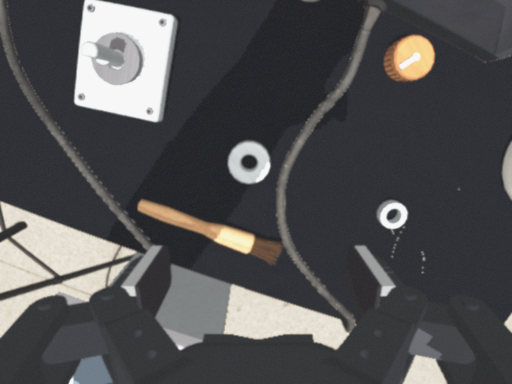

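The wrist view shows everything: wide collar (248,162), narrow (391,213), knob (410,58), adjuster (124,59) with the shaft tip near (90,50). It agrees with the top camera. Next I grasp the wide collar.

Run:
```python
from h import *
go(.4484,-.0455,.003)
im=arm.get_image("wrist");print("tcp px",proj(im,arm.get_obs()["ee_pos"]))
for k,h in dict(narrow_collar=.014,knob=.03,adjuster=.024).items():
    for s in arm.silhouettes("wrist",k)[:2]:
        m=s["mask"].astype(np.uint8);c=cv2.findContours(m,0,1)[0];c=max(c,key=len);e=cv2.fitEllipse(c);print(k,round(s["score"],2),np.round(e[0],1),at(im,e[0],h).round(4))
        if k=="adjuster":
            b=cv2.boxPoints(cv2.minAreaRect(c));print([at(im,p,.024).round(4) for p in b])
            a=cv2.approxPolyDP(c,6,True)[:,0];print([(p,at(im,p,.024).round(4)) for p in a])
a=im["color"][0:130,60:190,::-1];b=im["color"][20:110,370:460,::-1]
cv2.imwrite("pics/c.png",np.hstack([cv2.resize(a,(520,520),interpolation=2),np.pad(cv2.resize(b,(270,270),interpolation=2),((0,250),(0,0),(0,0)))]))
```

```text
shift [ 0.54 -0.48  8.36] turn 0 yaw now 20.7 tcp [ 0.4399 -0.0615  0.2119] F [-0.6  0.   0. ] t 2.3 open 0.0856
tcp px [[256.33454125 250.00183477]]
narrow_collar 0.73 [390.3 212.1] [ 0.4513 -0.2313  0.014 ]
knob 0.6 [113.6  58.6] [0.503  0.1192 0.03  ]
knob 0.56 [406.   55.9] [ 0.6117 -0.1603  0.03  ]
adjuster 0.92 [121.9  59.3] [0.5051 0.1134 0.024 ]
[array([0.4342, 0.1615, 0.024 ]), array([0.5494, 0.1711, 0.024 ]), array([0.5672, 0.0735, 0.024 ]), array([0.4555, 0.0571, 0.024 ])]
[(array([82,  0], dtype=int32), array([0.5479, 0.17  , 0.024 ])), (array([ 72, 102], dtype=int32), array([0.4445, 0.1556, 0.024 ])), (array([159, 120], dtype=int32), array([0.4585, 0.0585, 0.024 ])), (array([173,  18], dtype=int32), array([0.5608, 0.0743, 0.024 ]))]
adjuster 0.3 [113.8  58.6] [0.5029 0.1219 0.024 ]
[array([0.4734, 0.1477, 0.024 ]), array([0.5266, 0.1471, 0.024 ]), array([0.5312, 0.0974, 0.024 ]), array([0.4785, 0.0964, 0.024 ])]
[(array([105,  33], dtype=int32), array([0.5243, 0.1376, 0.024 ])), (array([94, 42], dtype=int32), array([0.5121, 0.1467, 0.024 ])), (array([117,  51], dtype=int32), array([0.5113, 0.1206, 0.024 ])), (array([121,  63], dtype=int32), array([0.5012, 0.1134, 0.024 ])), (array([89, 62], dtype=int32), array([0.491 , 0.1469, 0.024 ])), (array([101,  81], dtype=int32), array([0.4765, 0.1295, 0.024 ])), (array([118,  85], dtype=int32), array([0.4786, 0.1106, 0.024 ])), (array([133,  75], dtype=int32), array([0.4938, 0.0979, 0.024 ])), (array([136,  49], dtype=int32), array([0.5197, 0.1019, 0.024 ])), (array([125,  36], dtype=int32), array([0.5282, 0.1165, 0.024 ]))]
```

View pics/c.png

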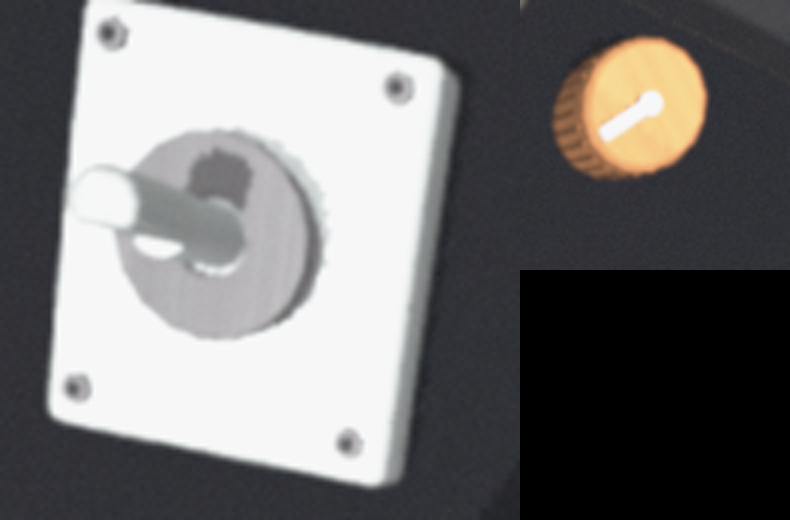

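In the crop, the shaft tip centre is at about pixel (86,49), and its flat faces image-down, which is world −x. The knob pointer runs from (414,54) to (398,65).

```bash
python3 -m handwheel '[[[0.54,-0.55,2],0,1],[[0.54,-0.55,4],0,1],[[0.54,-0.55,6],0,1],[[0.54,-0.55,7.5],0,1],[[0.54,-0.55,8.36],0,1],[[0.54,-0.55,8.36],0,1],[[0.54,-0.55,8.36],0,1]]'
python3 - <<'E'
from h import *
go(.4484,-.0455,.002)
im=arm.get_image("wrist");save(im,"w2.png")
for k,h in dict(wide_collar=.018).items():
    for s in arm.silhouettes("wrist",k)[:2]:
        m=s["mask"].astype(np.uint8);c=cv2.findContours(m,0,1)[0];c=max(c,key=len);e=cv2.fitEllipse(c);print(k,round(s["score"],2),e,at(im,e[0],h).round(4))
E
```

```text
time: 3.2
ee_pos: [0.448, -0.0429, 0.0032]
tool_rot: [[0.935, 0.355, -0.0], [0.355, -0.935, 0.0], [-0.0, -0.0, -1.0]]
ft_force: [0.9, -0.4, 0.5]
opening: 0.0853
gripper_force: 0.0
shift [-0.02  0.1   0.05] turn 0 yaw now 20.8 tcp [ 0.448  -0.0429  0.0032] F [ 0.9 -0.4  0.5] t 3.2 open 0.0853
wide_collar 0.63 ((261.423095703125, 258.437744140625), (96.89502716064453, 98.27034759521484), 158.5164794921875) [ 0.4517 -0.0442  0.018 ]
```

View pics/w2.png

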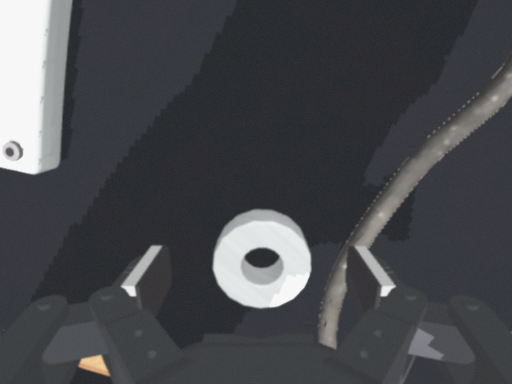

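```bash
cat >> h.py <<'E'
def mask(cam,k,i=0):
    s=arm.silhouettes(cam,k)[i];return s["mask"]
def top(im,px,z):
    o=arm.get_obs();R=np.array(o["tool_rot"]);P=at(im,px,z);print("world",P.round(4),"rel TCP in tool mm",(R.T@(P-o["ee_pos"])*1000).round(1));return P
E
python3 - <<'E'
from h import *
im=arm.get_image("wrist");g=cv2.cvtColor(im["color"],cv2.COLOR_RGB2GRAY)
# bore's upper rim: dark hole against the white top face
roi=g[235:290,235:290];n,l,st,c=cv2.connectedComponentsWithStats((roi<175).astype(np.uint8));i=1+st[1:,4].argmax();print(st[i],c[i]+235)
cc=max(cv2.findContours((l==i).astype(np.uint8),0,1)[0],key=len);print(cv2.fitEllipse(cc))
m=(g[200:320,205:320]>205).astype(np.uint8);n,l,st,c=cv2.connectedComponentsWithStats(m);i=1+st[1:,4].argmax();print(st[i]+[205,200,0,0,0])
cc=max(cv2.findContours((l==i).astype(np.uint8),0,1)[0],key=len);e=cv2.fitEllipse(cc);print(e);top(im,(e[0][0]+205,e[0][1]+200),.018)
top(im,(262,262),.018)
o=arm.get_obs()["ee_pos"];print(proj(im,[[o[0],o[1],.018]]))
E
```

```text
[   4   14   42   36 1201] [259.64529559 266.40049958]
((24.64774513244629, 31.403614044189453), (35.75047302246094, 40.85444641113281), 90.68865966796875)
[ 213  223   95   85 4907]
((55.15891647338867, 65.06268310546875), (83.46159362792969, 93.3952865600586), 93.09758758544922)
world [ 0.4492 -0.0457  0.018 ] rel TCP in tool mm [ -1.8   1.9 -12.7]
world [ 0.4511 -0.0459  0.018 ] rel TCP in tool mm [ -0.2   2.8 -12.7]
[[256.2767489  261.59437761]]
```

```bash
python3 -m handwheel '[[[-0.06,0.08,0.05],0,1],[[-0.06,0.08,0.05],0,0],[[-0.06,0.08,0.05],0,0],[[-0.06,0.08,0.05],0,0],[[-0.06,0.08,0.05],0,0],[[-0.06,0.08,0.05],0,0],[[-0.06,0.08,0.05],0,0],[[-0.06,0.08,0.05],0,0],[[-0.06,0.08,0.05],0,0]]'
```

```text
time: 4.25
ee_pos: [0.4482, -0.0451, 0.0026]
tool_rot: [[0.935, 0.356, 0.002], [0.356, -0.935, -0.001], [0.001, 0.001, -1.0]]
ft_force: [-0.8, 0.1, 5.5]
opening: 0.0455
gripper_force: 61.5
```

```bash
python3 -m handwheel '[[[0,0,-2],0,0],[[0,0,-4],0,0],[[0,0,-6],0,0],[[1,-2,-6],0,0],[[1.5,-4,-6],0,0],[[1.98,-5.2,-6],0,0],[[1.98,-5.2,-6],0,0],[[1.98,-5.2,-6],0,0]]'
python3 - <<'E'
from h import *
go(.503,.115,.15)
im=arm.get_image("wrist");save(im,"w3.png")
o=arm.get_obs();print(proj(im,[[*o["ee_pos"][:2],o["ee_pos"][2]+.016]]))
E
```

```text
time: 5.05
ee_pos: [0.4467, 0.0949, 0.1508]
tool_rot: [[0.934, 0.358, -0.001], [0.358, -0.934, -0.001], [-0.002, 0.0, -1.0]]
ft_force: [-0.7, -0.3, -0.4]
opening: 0.0456
gripper_force: 61.9
shift [2.39 0.06 0.03] turn 0 yaw now 21.0 tcp [0.4467 0.0949 0.1508] F [-0.7 -0.3 -0.4] t 5.05 open 0.0456
[[257.76664595 265.59694523]]
```

View pics/w3.png

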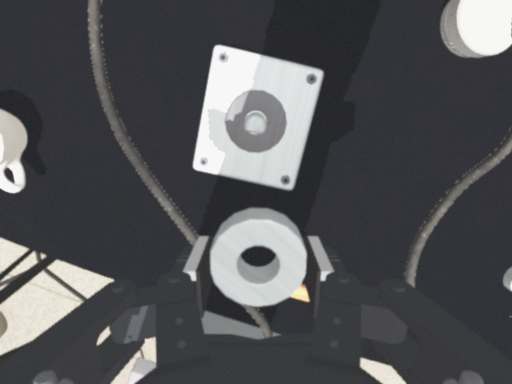

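The collar is held centred at about (258,260). The shaft tip shows at (256,123) on the plate.

Run:
```python
from h import *
im=arm.get_image("wrist");g=cv2.cvtColor(im["color"],cv2.COLOR_RGB2GRAY)
z=arm.get_obs()["ee_pos"][2]+.0154
m=mask("wrist","wide_collar");ys,xs=np.nonzero(m);print("mask",xs.min(),xs.max(),ys.min(),ys.max())
np.set_printoptions(linewidth=250)
for px in ((258.5,259),(258.5,262),(258.5,265)): top(im,px,z)
# expected outline of top face for centre rel 0
o=arm.get_obs();R=np.array(o["tool_rot"]);t=np.linspace(0,2*np.pi,73)
for r,zz in((.024,-.0154),(.024,.0026),(.01,-.0154)):
    P=o["ee_pos"]+(R@np.stack([r*np.cos(t),r*np.sin(t),0*t+zz])).T;q=proj(im,P);print(r,zz,q.min(0).round(1),q.max(0).round(1))
print("tip");T=top(im,(256,122.5),.088);top(im,(256,121),.038)
print(g[100:146:2,236:278:2])
print(g[200:310:3,259])
```

```text
mask 211 305 208 305
world [0.4502 0.0941 0.1663] rel TCP in tool mm [  3.1   0.3 -15.3]
world [0.4487 0.0936 0.1663] rel TCP in tool mm [  1.5   0.3 -15.3]
world [0.4472 0.093  0.1663] rel TCP in tool mm [ -0.1   0.3 -15.3]
0.024 -0.0154 [207.4 217.6] [308.3 307.3]
0.024 0.0026 [212.7 205.1] [302.9 287. ]
0.01 -0.0154 [236.8 245.8] [278.9 283.2]
tip
world [0.5048 0.1165 0.088 ] rel TCP in tool mm [62.2 -1.3 63. ]
world [0.5036 0.1164 0.038 ] rel TCP in tool mm [ 61.1  -1.6 113. ]
[[200 203 202 202 205 172 130 132 132 133 132 132 130 131 131 133 133 133 134 134 146]
 [203 204 201 202 202 151 129 132 130 132 128 130 132 129 130 130 131 133 132 136 135]
 [203 203 201 205 194 138 131 130 130 132 129 128 130 130 131 130 130 131 132 136 135]
 [205 203 202 206 173 128 129 130 128 128 128 128 128 128 128 129 131 130 130 134 134]
 [204 203 203 203 150 130 129 127 123 125 123 125 127 127 127 129 130 130 129 136 131]
 [204 202 197 189 137 124 127 140 166 174 165 146 121 125 127 130 128 129 131 132 131]
 [193 168 144 126 125 132 195 209 188 174 184 205 187 130 123 127 128 126 129 132 132]
 [171
[... 837 characters left out ...]
30 127 129 126 126 125 128]
 [124 124 127 126 128 128 130 141 155 163 141 129 131 128 128 127 127 125 127 128 129]
 [123 122 125 127 128 127 128 126 127 128 125 128 125 129 128 128 126 125 125 126 127]
 [123 121 125 126 126 127 126 124 125 125 126 125 126 126 127 128 125 125 125 129 124]
 [120 123 123 126 125 126 125 125 126 125 125 125 125 125 127 126 127 125 125 128 122]
 [119 122 121 125 125 126 125 125 126 123 126 124 126 126 125 127 122 125 123 126 145]
 [123 122 123 125 122 126 125 124 122 122 124 124 126 126 126 125 123 123 125 153 209]]
[ 43  42  47 147 156 159 166 223 218 217 215 216 215 214 212 157  41  41  39  40  44  40  94 152 154 156 153 155 209 214 212 208 212 217 217 198  50]
```

```bash
python3 -m handwheel '[[[1.28,-0.1,0],0,0],[[1.28,-0.1,1],0,0],[[1.28,-0.1,2],0,0],[[1.28,-0.1,2],0,0],[[1.28,-0.1,2],0,0]]'
python3 - <<'E'
from h import *
np.set_printoptions(linewidth=250)
im=arm.get_image("wrist");g=cv2.cvtColor(im["color"],cv2.COLOR_RGB2GRAY)
o=arm.get_obs();R=np.array(o["tool_rot"]);P=o["ee_pos"]+R@[.0305,0,0];P[2]=.088;q=proj(im,P)[0];print(o["ee_pos"],q)
u,v=q.astype(int);c=im["color"][v-60:v+40,u-50:u+50,::-1];cv2.imwrite("pics/d.png",cv2.resize(c,(600,600),interpolation=2))
print(u-50,v-60)
E
```

```text
time: 5.7
ee_pos: [0.4759, 0.1069, 0.1012]
tool_rot: [[0.935, 0.354, -0.002], [0.354, -0.935, -0.0], [-0.002, -0.0, -1.0]]
ft_force: [-0.8, 0.4, -0.3]
opening: 0.0457
gripper_force: 61.9
[0.47684227 0.10716096 0.10237966] [256.3901286  185.42864208]
206 125
```

View pics/d.png

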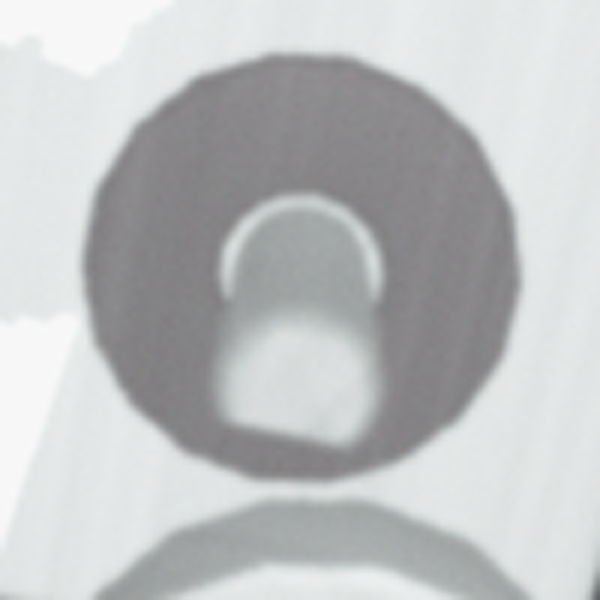

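The tip axis is at about crop (300,383), i.e. pixel (256,188.8). The plate centre is at crop (300,268), i.e. pixel (256,169.7). Left/right is aligned.

Run:
```python
from h import *
im=arm.get_image("wrist");g=cv2.cvtColor(im["color"],cv2.COLOR_RGB2GRAY)
T=top(im,(256,188.8),.087);top(im,(256,169.7),.038)
m=mask("wrist","wide_collar");ys,xs=np.nonzero(m);print("mask",xs.min(),xs.max(),ys.min(),ys.max())
o=arm.get_obs();R=np.array(o["tool_rot"]);t=np.linspace(0,2*np.pi,73)
for r,zz in((.024,-.0154),(.024,.0026),(.01,-.0154)):
    P=o["ee_pos"]+(R@np.stack([r*np.cos(t),r*np.sin(t),0*t+zz])).T;q=proj(im,P);print(r,zz,q.min(0).round(1),q.max(0).round(1))
print(g[280:312,257]); print(g[240:252,257])
```

```text
world [0.504  0.1176 0.087 ] rel TCP in tool mm [28.4 -0.1 16.2]
world [0.5046 0.1181 0.038 ] rel TCP in tool mm [29.  -0.4 65.2]
mask 211 306 207 306
0.024 -0.0154 [205.  216.4] [306.7 306.8]
0.024 0.0026 [210.7 203.9] [301.4 286.3]
0.01 -0.0154 [234.6 244.9] [277.  282.5]
[165 169 176 193 218 231 230 225 223 222 222 220 221 223 222 225 226 228
 227 228 227 227 228 225 225 216 169 102  55  47  45  44]
[223 223 223 220 212 170 109  60  45  45  44  44]
```

```bash
python3 -m handwheel '[[[0.6,-0.03,0],0,0],[[1.14,-0.03,0],0,0],[[1.14,-0.03,0],0,0],[[1.14,-0.03,0.3],0,0],[[1.14,-0.03,0.5],0,0],[[1.14,-0.03,0.65],0,0],[[1.14,-0.03,0.8],0,0],[[1.14,-0.03,0.8],0,0]]'
```

```text
time: 6.65
ee_pos: [0.5018, 0.1186, 0.0806]
tool_rot: [[0.935, 0.356, -0.002], [0.356, -0.935, -0.0], [-0.002, -0.0, -1.0]]
ft_force: [-0.3, 0.0, -1.1]
opening: 0.0454
gripper_force: 61.9
```

No contact force with the collar 10 mm below the tip, so it is threaded.

```bash
python3 -m handwheel '[[[0,0,0.4],0,0],[[0,0,0.8],0,0],[[0,0,1.2],0,0],[[0,0,1.4],0,0],[[0,0,1.5],0,0],[[0,0,1.5],0,0]]'
```

```text
time: 7.25
ee_pos: [0.5023, 0.1188, 0.0434]
tool_rot: [[0.935, 0.356, -0.001], [0.356, -0.935, -0.0], [-0.001, -0.0, -1.0]]
ft_force: [0.1, -0.2, -0.3]
opening: 0.0459
gripper_force: 61.9
```

```bash
python3 -m handwheel '[[[0,0,0.1],0,0],[[0,0,0.1],0,0],[[0,0,0.1],0,1],[[0,0,0.1],0,1],[[0,0,0.1],0,1],[[0,0,0.1],0,1],[[0,0,0.1],0,1]]'
python3 -m handwheel '[[[0,0,-1],0,1],[[0,0,-2.5],0,1],[[0,0,-4],0,1],[[0,0,-4],0,1]]'
python3 - <<'E'
from h import *
go(.452,-.231,.15,20.8)
im=arm.get_image("wrist");save(im,"w4.png")
R=np.array(arm.get_obs()["tool_rot"])
o=arm.get_obs()["ee_pos"]; S=[.5025,.1182]
for z in(.038,.056,.088):print(z,proj(im,[[*S,z]]))
m=mask("wrist","wide_collar");ys,xs=np.nonzero(m);print("mask",xs.min(),xs.max(),ys.min(),ys.max())
t=np.linspace(0,2*np.pi,73)
for z in(.038,.056):
    q=proj(im,np.stack([S[0]+.024*np.cos(t),S[1]+.024*np.sin(t),0*t+z],1));print(z,q.min(0),q.max(0))
E
```

```text
time: 7.95
ee_pos: [0.5029, 0.1188, 0.0417]
tool_rot: [[0.935, 0.356, 0.0], [0.356, -0.935, 0.0], [0.0, 0.0, -1.0]]
ft_force: [-0.1, 0.2, 0.1]
opening: 0.0853
gripper_force: 0.0
time: 8.35
ee_pos: [0.5068, 0.1192, 0.1483]
tool_rot: [[0.934, 0.356, 0.012], [0.356, -0.935, 0.001], [0.012, 0.003, -1.0]]
ft_force: [0.6, 0.1, 1.1]
opening: 0.0858
gripper_force: 0.0
shift [-7.03 12.31 -0.11] turn 0.01 yaw now 20.8 tcp [0.5068 0.1192 0.1483] F [0.6 0.1 1.1] t 8.35 open 0.0858
0.038 [[255.69084707 198.97220287]]
0.056 [[255.62709021 205.11816474]]
0.088 [[255.48909999 218.46664464]]
mask 228 284 174 229
0.038 [228.42111827 172.14851074] [282.9295298  224.49931145]
0.056 [226.44939283 176.52405143] [284.76929725 232.21179226]
```

```bash
python3 -m handwheel '[[[-7.03,12.31,0],0,1],[[-7.03,12.31,0],0,1],[[-7.03,12.31,0],0,1],[[-7.03,12.31,0],0,1],[[-7.03,12.31,0],0,1],[[-7.03,12.31,0],0,1],[[-7.03,12.31,2.5],0,1],[[-7.03,12.31,2.5],0,1],[[-7.03,12.31,2.5],0,1],[[-7.03,12.31,2.5],0,1]]'
cat >> h.py <<'E'
def fitring(im,m,r,h,z0,c0):
    "centre (x,y) of an upright cylinder of radius r, z0..z0+h, fitted to the mask's outline"
    from scipy.optimize import least_squares
    t=np.linspace(0,2*np.pi,60,endpoint=False)
    C=max(cv2.findContours(m.astype(np.uint8),0,1)[0],key=len)[:,0].astype(float)
    def f(c):
        P=np.concatenate([np.stack([c[0]+r*np.cos(t),c[1]+r*np.sin(t),0*t+z],1) for z in(z0,z0+h)])
        H=cv2.convexHull(proj(im,P).astype(np.float32))
        return [cv2.pointPolygonTest(H,(float(p[0]),float(p[1])),True) for p in C]
    s=least_squares(f,c0,loss="soft_l1",diff_step=1e-3);print("ring",s.x.round(4),"rms px",np.sqrt(np.mean(np.square(f(s.x)))).round(2));return s.x
E
python3 - <<'E'
from h import *
im=arm.get_image("wrist");m=mask("wrist","narrow_collar")
c=fitring(im,m,.017,.014,0,[.452,-.231]); go(*c,.003)
m=mask("wrist","knob");ys,xs=np.nonzero(m);print(xs.min(),xs.max(),ys.min(),ys.max())
E
```

```text
time: 9.45
ee_pos: [0.4464, -0.2303, 0.0769]
tool_rot: [[0.935, 0.355, -0.004], [0.355, -0.935, 0.003], [-0.002, -0.004, -1.0]]
ft_force: [0.1, 1.2, 1.1]
opening: 0.0852
gripper_force: 0.0
ring [ 0.4506 -0.2343] rms px 1.76
shift [0.03 0.17 3.06] turn 0 yaw now 20.9 tcp [ 0.4484 -0.2306  0.0795] F [ 0.8 -0.4  0.5] t 9.55 open 0.0854Traceback (most recent call last):
  File "<stdin>", line 4, in <module>
  File "h.py", line 24, in mask
    s=arm.silhouettes(cam,k)[i];return s["mask"]
      ~~~~~~~~~~~~~~~~~~~~~~^^^
IndexError: list index out of range
```

```bash
python3 -m handwheel '[[[0.03,0.1,1],0,1],[[0.03,0.1,2],0,1],[[0.03,0.1,2],0,1],[[0.03,0.1,2],0,1]]'
python3 - <<'E'
from h import *
im=arm.get_image("wrist");m=mask("wrist","narrow_collar")
c=fitring(im,m,.017,.014,0,[.4506,-.233]); go(*c,.002)
E
```

```text
time: 10.0
ee_pos: [0.45, -0.2327, 0.0299]
tool_rot: [[0.934, 0.357, 0.0], [0.357, -0.934, -0.0], [0.0, 0.0, -1.0]]
ft_force: [0.4, -0.5, 0.5]
opening: 0.0854
gripper_force: 0.0
ring [ 0.4503 -0.2343] rms px 1.67
shift [-0.04  0.    1.17] turn 0 yaw now 20.9 tcp [ 0.451  -0.2338  0.0312] F [0.2 0.3 1.5] t 10.1 open 0.0852
```

```bash
python3 -m handwheel '[[[-0.02,0.02,0.6],0,1],[[-0.02,0.02,1.12],0,1],[[-0.02,0.02,1.12],0,1],[[-0.02,0.02,1.12],0,0],[[-0.02,0.02,1.12],0,0],[[-0.02,0.02,1.12],0,0],[[-0.02,0.02,1.12],0,0],[[-0.02,0.02,1.12],0,0],[[-0.02,0.02,1.12],0,0],[[-0.02,0.02,1.12],0,0]]'
python3 -m handwheel '[[[0,0,0],0,0],[[0,0,0],0,0],[[0,0,0],0,0],[[0,0,-2],0,0],[[0,0,-4],0,0],[[0,0,-4],0,0],[[0,0,-4],0,0]]'
python3 - <<'E'
from h import *
im=arm.get_image("wrist");save(im,"w5.png");o=arm.get_obs()
m=mask("wrist","narrow_collar");z0=o["ee_pos"][2]-.0025
c=fitring(im,m,.017,.014,z0,o["ee_pos"][:2]);R=np.array(o["tool_rot"])
print("rel tool mm",(R.T@(np.array([*c,z0])-o["ee_pos"])*1000).round(1))
go(.5027,.1186,.105,20.8)
E
```

```text
time: 11.1
ee_pos: [0.4501, -0.2347, 0.0021]
tool_rot: [[0.935, 0.356, 0.002], [0.356, -0.935, -0.001], [0.001, 0.002, -1.0]]
ft_force: [-0.0, -0.8, 5.7]
opening: 0.0304
gripper_force: 59.8
time: 11.8
ee_pos: [0.4503, -0.2347, 0.1024]
tool_rot: [[0.935, 0.356, 0.003], [0.356, -0.935, -0.002], [0.002, 0.003, -1.0]]
ft_force: [0.4, -0.4, -1.5]
opening: 0.0309
gripper_force: 59.7
ring [ 0.4497 -0.2356] rms px 1.61
rel tool mm [0.  1.9 2.5]
shift [  7.04 -12.38  -0.21] turn 0.01 yaw now 20.8 tcp [ 0.4483 -0.2333  0.0993] F [-0.5  0.6 -0.6] t 11.9 open 0.0302
```

```bash
python3 -m handwheel '[[[7,-12.43,-1],0,0],[[7,-12.43,-1],0,0],[[7,-12.43,-1],0,0],[[7,-12.43,-1],0,0],[[7,-12.43,-1],0,0],[[7,-12.43,-1],0,0],[[7,-12.43,-1],0,0],[[7,-12.43,-1],0,0],[[7,-12.43,-1],0,0],[[7,-12.43,-1],0,0]]'
python3 -m handwheel '[[[0,0,0],0,0],[[0,0,0],0,0]]'
python3 - <<'E'
from h import *
E=[]
for i in range(4): arm.get_image("wrist");E.append(arm.get_obs()["ee_pos"])
print(np.round(E,4));go(.5027,.1186,.08,20.8)
E
```

```text
time: 12.9
ee_pos: [0.501, 0.1177, 0.1242]
tool_rot: [[0.935, 0.356, -0.004], [0.356, -0.935, -0.001], [-0.004, -0.0, -1.0]]
ft_force: [0.4, 0.6, 0.2]
opening: 0.0308
gripper_force: 59.8
time: 13.1
ee_pos: [0.502, 0.117, 0.1256]
tool_rot: [[0.935, 0.353, -0.001], [0.353, -0.935, -0.0], [-0.001, 0.0, -1.0]]
ft_force: [-0.1, 0.4, -0.4]
opening: 0.0307
gripper_force: 59.8
[[0.5022 0.1172 0.1258]
 [0.5023 0.1174 0.126 ]
 [0.5023 0.1176 0.1261]
 [0.5024 0.1178 0.1262]]
shift [ 0.02 -0.03  1.85] turn -0.01 yaw now 20.8 tcp [0.5024 0.1178 0.1262] F [-0.8  1.1 -0.1] t 13.3 open 0.031
```

```bash
python3 -m handwheel '[[[0.02,-0.02,0.6],0,0],[[0.02,-0.02,1.1],0,0],[[0.02,-0.02,1.3],0,0],[[0.02,-0.02,1.45],0,0],[[0.02,-0.02,1.6],0,0],[[0.02,-0.02,1.75],0,0],[[0.02,-0.02,1.9],0,0],[[0.02,-0.02,1.9],0,0]]'
```

```text
time: 14.1
ee_pos: [0.5023, 0.1193, 0.0781]
tool_rot: [[0.935, 0.356, -0.001], [0.356, -0.935, -0.0], [-0.001, -0.0, -1.0]]
ft_force: [0.5, 0.3, -0.3]
opening: 0.0307
gripper_force: 59.8
```

```bash
python3 -m handwheel '[[[0,0,0.3],0,0],[[0,0,0.6],0,0],[[0,0,0.76],0,0],[[0,0,0.76],0,0]]'
python3 -m handwheel '[[[0,0,0],0,1],[[0,0,0],0,1],[[0,0,0],0,1],[[0,0,0],0,1],[[0,0,0],0,1],[[0,0,-1],0,1],[[0,0,-2.5],0,1],[[0,0,-4],0,1],[[0,0,-4],0,1],[[0,0,-4],0,1]]'
python3 - <<'E'
from h import *
im=arm.get_image("wrist");save(im,"w6.png")
m=mask("wrist","narrow_collar");print(m.sum());fitring(im,m,.017,.014,.056,[.5025,.1185])
m=mask("wrist","wide_collar");print(m.sum());fitring(im,m,.024,.018,.038,[.5025,.1185])
go(.6115,-.1603,.15,0)
cv2.imwrite("pics/e.png",cv2.resize(im["color"][120:290,170:340,::-1],(510,510),interpolation=2))
im=arm.get_image("top");k=mask("top","knob");fitring(im,k,.022,.03,0,[.6115,-.16])
E
```

```text
time: 14.5
ee_pos: [0.502, 0.1192, 0.0586]
tool_rot: [[0.935, 0.356, -0.001], [0.356, -0.935, -0.0], [-0.001, -0.0, -1.0]]
ft_force: [0.1, 0.1, -0.2]
opening: 0.0306
gripper_force: 59.8
time: 15.5
ee_pos: [0.5037, 0.1194, 0.1612]
tool_rot: [[0.935, 0.356, 0.004], [0.356, -0.935, 0.0], [0.003, 0.001, -1.0]]
ft_force: [0.5, 0.5, -1.1]
opening: 0.086
gripper_force: 0.0
946
ring [0.5031 0.1186] rms px 0.95Traceback (most recent call last):
  File "<stdin>", line 4, in <module>
  File "h.py", line 24, in mask
    s=arm.silhouettes(cam,k)[i];return s["mask"]
      ~~~~~~~~~~~~~~~~~~~~~~^^^
IndexError: list index out of range
```

```bash
python3 -m handwheel '[[[-3.36,10.66,0],0,1],[[-3.36,10.66,0],0,1],[[-3.36,10.66,0],0,1],[[-3.36,10.66,0],0,1],[[-3.36,10.66,0.4],0,1],[[-3.36,10.66,0.4],0,1],[[-3.36,10.66,0.4],0,1],[[-3.36,10.66,0.4],0,1],[[-3.36,10.66,0.4],0,1]]'
python3 - <<'E'
from h import *
im=arm.get_image("wrist");o=arm.get_obs();print(o["ee_pos"],o["time"])
k=mask("wrist","knob");c=fitring(im,k,.022,.03,0,[.6115,-.16]);save(im,"w7.png")
q=proj(im,[*c,.03])[0];print(q);u,v=q.astype(int)
u=min(max(u,80),432);v=max(v,100);cr=im["color"][v-100:v+60,u-80:u+80,::-1];print("off",u-80,v-100)
cv2.imwrite("pics/e.png",cv2.resize(cr,(560,560),interpolation=2))
im=arm.get_image("top");k=mask("top","knob");fitring(im,k,.022,.03,0,[.6115,-.16])
for z in(0,.04,.1,.2):print(z,[at(im,p,z)[:2].round(3) for p in((330,143),(345,144),(366,143),(345,132))])
s=arm.get_image("scene")
for z in(0,.04,.1,.2):print(z,[at(s,p,z)[:2].round(3) for p in((305,222),(351,268),(335,200),(370,208))])
E
```

```text
time: 16.55
ee_pos: [0.5184, -0.1584, 0.1487]
tool_rot: [[0.934, 0.357, -0.002], [0.357, -0.934, 0.001], [-0.001, -0.002, -1.0]]
ft_force: [-0.1, 0.2, 0.0]
opening: 0.0856
gripper_force: 0.0
[ 0.5186445  -0.15825671  0.14909355] 16.6
ring [ 0.6149 -0.1653] rms px 1.25
[306.21400077  88.09580365]
off 226 0
ring [ 0.6145 -0.1659] rms px 0.88
0 [array([ 0.655, -0.148]), array([ 0.651, -0.194]), array([ 0.654, -0.26 ]), array([ 0.69 , -0.196])]
0.04 [array([ 0.645, -0.141]), array([ 0.641, -0.186]), array([ 0.644, -0.249]), array([ 0.679, -0.188])]
0.1 [array([ 0.63 , -0.132]), array([ 0.627, -0.174]), array([ 0.629, -0.234]), array([ 0.662, -0.176])]
0.2 [array([ 0.606, -0.116]), array([ 0.602, -0.154]), array([ 0.604, -0.208]), array([ 0.634, -0.156])]
0 [array([ 0.664, -0.063]), array([ 0.672, -0.24 ]), array([ 0.781, -0.05 ]), array([ 0.843, -0.127])]
0.04 [array([ 0.643, -0.084]), array([ 0.651, -0.254]), array([ 0.756, -0.072]), array([ 0.815, -0.145])]
0.1 [array([ 0.613, -0.115]), array([ 0.619, -0.275]), array([ 0.718, -0.104]), array([ 0.773, -0.173])]
0.2 [array([ 0.561, -0.168]), array([ 0.567, -0.31 ]), array([ 0.654, -0.158]), array([ 0.704, -0.219])]
```

View pics/e.png

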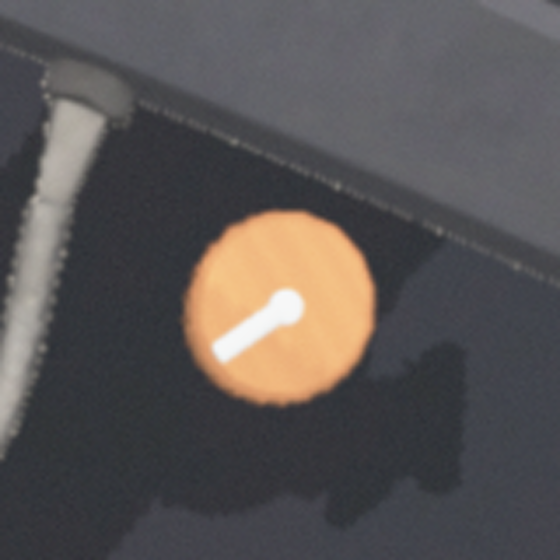

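The knob is at (306,88) with its pointer towards lower left; two cameras agree on (0.6147,-0.1655). The machine base edge is about 15 mm behind it. I'll check the overhanging drum's position for clearance.

Run:
```python
from h import *
s=arm.get_image("scene");t=arm.get_image("top");w=arm.get_image("wrist")
def tri(*obs):
    A=np.zeros((3,3));b=np.zeros(3)
    for im,p in obs:
        d=ray(im,p);d/=np.linalg.norm(d);M=np.eye(3)-np.outer(d,d);A+=M;b+=M@im["position"]
    X=np.linalg.solve(A,b);print(X.round(3),[np.abs(proj(im,X)[0]-p).max().round(1) for im,p in obs])
tri((s,(333,170)),(t,(350,121)))
# base front corner right: scene (351,268)
tri((s,(351,268)),(t,(366,144)))
tri((s,(305,219)),(t,(302,142)))
# knob yaw from pointer in the wrist view
a=at(w,(226+287/3.5,307/3.5),.033);b=at(w,(226+218/3.5,355/3.5),.033);v=b-a;print("pointer len",np.linalg.norm(v),"knob yaw",np.degrees(np.arctan2(-v[1],-v[0])),a.round(4))
big=np.hstack([cv2.resize(s["color"][110:290,270:400,::-1],(390,540),interpolation=2),cv2.resize(t["color"][90:170,290:400,::-1],(400,291),interpolation=2)[:291].copy() if 0 else np.pad(cv2.resize(t["color"][90:170,295:395,::-1],(400,320),interpolation=2),((0,220),(0,0),(0,0)))])
cv2.imwrite("pics/f.png",big)
```

```text
[ 0.635 -0.149  0.303] [np.float64(1.4), np.float64(1.2)]
[ 0.646 -0.252  0.038] [np.float64(2.1), np.float64(1.6)]
[ 0.659 -0.061  0.014] [np.float64(1.3), np.float64(1.1)]
pointer len 0.01946890338494148 knob yaw -34.4300859008514 [ 0.6165 -0.1671  0.033 ]
```

View pics/f.png

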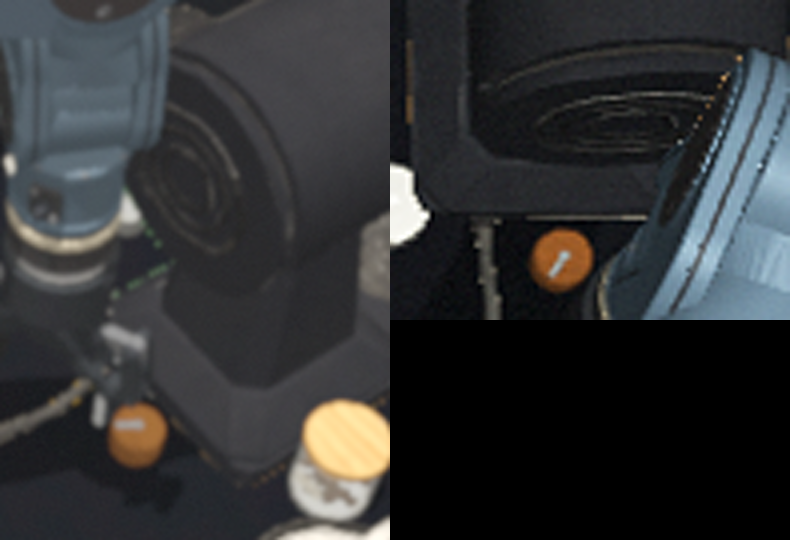

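The drum face overhangs in front of the base near (0.635, -0.15, 0.30), which could block the wrist column above the knob. I'll take two sideways wrist views to measure how low and how far forward it sits.

```bash
python3 -m handwheel '[[[-1.6,2.05,-2],-1.4,1],[[-1.6,2.05,-4],-2.8,1],[[-1.6,2.05,-5.2],-4.2,1],[[-1.6,2.05,-5.2],-5.6,1],[[-1.6,2.05,-5.2],-7,1],[[-1.6,2.05,-5.2],-8.4,1],[[-1.6,2.05,-5.2],-9.8,1],[[-1.6,2.05,-5.2],-11.2,1],[[-1.6,2.05,-5.2],-11.5,1],[[-1.6,2.05,-5.2],-11.5,1]]'
cat > v.py <<'E'
from h import *; import pickle,sys
for i in range(2): im=arm.get_image("wrist")
o=arm.get_obs();print(o["ee_pos"],im["position"],o["joint_pos"],o["time"])
pickle.dump({k:im[k] for k in im},open(sys.argv[1],"wb"))
E
python3 v.py A.pkl
python3 -m handwheel '[[[0,-1,0],0,1],[[0,-2,0],0,1],[[0,-2.4,0],0,1],[[0,-2.4,0],0,1],[[0,-2.4,0],0,1]]'
python3 v.py B.pkl
python3 - <<'E'
import pickle,cv2,numpy as np
c=[cv2.resize(pickle.load(open(f,"rb"))["color"][0:384,256:512,::-1],(400,600),interpolation=2) for f in("A.pkl","B.pkl")]
g=np.hstack(c);g=(255*(g/255.)**.6).astype(np.uint8);cv2.imwrite("pics/g.png",g)
E
```

```text
time: 17.95
ee_pos: [0.4998, -0.2217, 0.2797]
tool_rot: [[0.003, 1.0, 0.0], [1.0, -0.003, -0.0], [-0.0, 0.0, -1.0]]
ft_force: [0.2, 0.6, -0.2]
opening: 0.0857
gripper_force: 0.0
[ 0.49979982 -0.22174405  0.2796406 ] [ 0.5002717  -0.15086234  0.42237481] [-5.40227359e-01  1.24123786e-01  2.77317327e-01  1.72387263e+00
 -1.05801214e-05  1.03395616e+00] 18.05
time: 18.55
ee_pos: [0.4404, -0.2218, 0.2797]
tool_rot: [[0.003, 1.0, 0.001], [1.0, -0.003, -0.0], [-0.0, 0.001, -1.0]]
ft_force: [0.3, 0.6, 0.2]
opening: 0.0853
gripper_force: 0.0
[ 0.4405055  -0.22173109  0.27939927] [ 0.44080665 -0.1509138   0.42223983] [-6.02590497e-01 -1.73478158e-02  1.29439307e-01  1.71722971e+00
  2.90109332e-04  9.70731781e-01] 18.65
```

View pics/g.png

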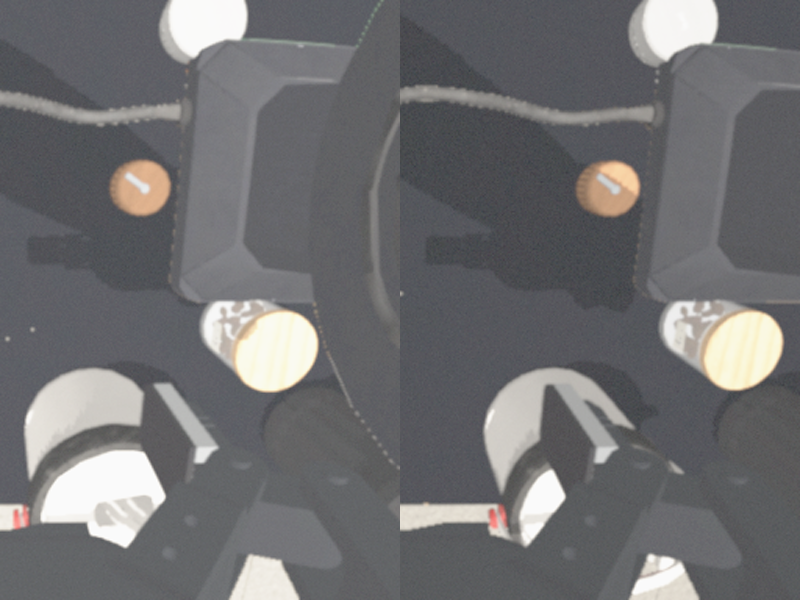

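```bash
python3 -m handwheel '[[[0,1,-1.5],0,1],[[0,2,-3],0,1],[[0,2.4,-4],0,1],[[0,2.4,-4],0,1],[[0,2.4,-4],0,1],[[0,2.4,-4],0,1]]'
python3 v.py C.pkl
python3 - <<'E'
import pickle,cv2,numpy as np
np.set_printoptions(linewidth=300)
A=pickle.load(open("A.pkl","rb"));C=pickle.load(open("C.pkl","rb"))
for n,I in(("A",A),("C",C)):
    g=cv2.bilateralFilter(cv2.cvtColor(I["color"],7),7,20,5)
    print(n)
    for r in range(70,240,20): print(r,g[r-1:r+2,396:512:3].mean(0).round().astype(int))
E
```

```text
time: 19.25
ee_pos: [0.4997, -0.2217, 0.3782]
tool_rot: [[0.003, 1.0, -0.002], [1.0, -0.003, 0.001], [0.001, -0.002, -1.0]]
ft_force: [-0.1, 0.0, 0.2]
opening: 0.0854
gripper_force: 0.0
[ 0.49924277 -0.22163758  0.37818681] [ 0.50017389 -0.15099694  0.52090757] [-5.40571371e-01  2.11949462e-01  5.82352140e-01  1.94378729e+00
 -3.81781637e-05  1.03312425e+00] 19.35
A
70 [76 77 78 78 77 78 80 85 82 64 56 56 56 56 56 56 55 56 56 55 56 56 55 55 53 52 52 52 52 52 52 52 52 52 52 51 50 48 50]
90 [77 77 77 78 78 80 86 86 60 56 56 56 56 56 56 56 56 56 57 56 57 55 53 52 52 52 52 52 52 52 52 52 52 52 51 56 75 61 52]
110 [77 77 77 77 78 82 84 63 56 56 56 56 56 56 56 56 57 57 56 56 55 52 52 52 52 52 52 52 51 52 52 51 52 59 73 57 52 52 51]
130 [75 74 75 76 80 85 71 57 56 56 56 57 57 56 56 57 56 56 56 55 52 51 51 51 52 52 52 52 52 51 49 49 60 79 60 52 52 52 53]
150 [76 76 76 78 84 77 59 56 56 56 55 56 56 56 56 56 56 56 56 54 52 52 52 53 52 51 50 50 51 51 50 50 59 77 65 52 51 51 50]
170 [81 81 81 82 82 82 83 84 82 71 61 58 57 56 55 55 54 54 54 53 52 52 52 52 52 50 51 51 50 50 50 49 52 69 68 52 50 52
[... 936 characters left out ...]
 94 45]
150 [41 40 40 40 43 54 49 40 40 45 43 41 40 38 37 36 39 44 49 53 51 46 41 40 40 43 47 53 52 42 41 40 39 40 64 89 43 40 41]
170 [44 40 40 41 41 41 44 46 43 40 41 40 38 39 44 45 41 39 38 39 41 43 43 42 41 41 41 41 40 38 43 82 64 42 40 40 41 41 41]
190 [172 156  44  41  41  40  40  40  40  41  41  39  38  38  40  39  39  38  38  38  39  45  51  48  46  48  50  45  42  41  41  40  40  40  41  41  40  40  41]
210 [229 231 227 225 179  43  41  40  41  41  41  40  41  41  40  40  40  40  41  40  40  41  41  40  40  41  41  41  41  41  41  41  41  41  40  40  40  39  39]
230 [40 40 38 35 33 36 39 41 44 45 44 42 41 40 40 40 41 40 41 41 40 40 41 41 40 40 40 41 41 41 40 41 41 41 40 40 41 45 51]
```

Run:
```python
import pickle,cv2,numpy as np
np.set_printoptions(linewidth=300)
from h import ray
A=pickle.load(open("A.pkl","rb"));C=pickle.load(open("C.pkl","rb"))
g=cv2.bilateralFilter(cv2.cvtColor(C["color"],7),7,20,5)
for r in range(90,190,15): print(r,g[r-1:r+2,330:415:2].mean(0).round().astype(int))
def sol(a,c):
    da,dc=ray(A,a),ray(C,c);ta,tc=-da[0]/da[2],-dc[0]/dc[2];za,zc=A["position"][2],C["position"][2]
    z=(ta*za-tc*zc+A["position"][0]-C["position"][0])/(ta-tc);print(a,c,"z",round(z,3),"x",round(A["position"][0]+ta*(za-z),3))
sol((494,140),(410,140))
for cc in (370,380,385,390,395): sol((455,135),(cc,135))
```

```text
90 [30 30 31 33 34 37 38 39 40 42 46 46 45 51 57 59 59 59 59 60 60 61 61 62 63 66 68 62 48 44 44 44 44 43 42 41 40 40 40 40 40 40 44]
105 [100 101  98  78  54  36  33  31  32  36  50  46  49  57  60  60  61  61  61  61  61  61  61  61  63  66  64  51  46  45  45  44  43  41  41  41  41  41  41  42  45  52  52]
120 [149 151 129 123 122 121 117  77  37  37  41  46  55  59  60  60  60  61  61  61  61  61  61  62  65  66  56  47  45  45  44  43  41  40  40  41  41  41  40  43  57  57  44]
135 [33 32 31 31 31 31 31 31 35 40 44 50 57 60 60 59 59 58 59 59 60 59 60 63 65 59 48 44 44 45 44 43 42 41 41 40 40 40 40 43 53 56 46]
150 [31 31 31 31 31 31 31 34 42 45 48 55 58 59 60 60 60 59 60 61 62 65 66 67 68 66 61 52 46 43 42 42 41 41 41 40 40 40 40 43 50 55 49]
165 [31 31 30 31 31 31 31 36 42 46 53 58 60 61 61 60 60 60 60 60 60 61 61 62 61 61 60 60 60 60 59 57 50 42 40 40 40 41 41 41 43 48 52]
180 [ 40  40  40  40  40  39  40  40  40  39  39  40  40  40  41  41  42  45  60 108 177 201 182 194 175 133 120 125 171 141 117 118 137 130  54  42  41  41  41  42  42  41  41]
(494, 140) (410, 140) z 0.262 x 0.632
(455, 135) (370, 135) z 0.302 x 0.581
(455, 135) (380, 135) z 0.274 x 0.6
(455, 135) (385, 135) z 0.257 x 0.611
(455, 135) (390, 135) z 0.238 x 0.624
(455, 135) (395, 135) z 0.216 x 0.639
```

Run:
```python
from h import *
im=arm.get_image("scene")
for dz in (0,.1,.15,.2,.25,.3,.35): print(dz,proj(im,[[.5195,-.158,.149+dz]])[0].round(1), proj(im,[[.5195+.05*.832,-.158-.05*.554,.149+dz]])[0].round(1))
# current pose arm silhouette: front (toward +x) extents, seen in the top/scene now
o=arm.get_obs();e=o["ee_pos"];print(e)
for dz in (0,.1,.15,.2,.25,.3): print(dz,proj(im,[e+[0,0,dz]])[0].round(1))
c=im["color"].astype(int)
np.set_printoptions(linewidth=250)
for r in range(40,240,8):
    row=c[r,150:400]; blue=(row[:,2]-row[:,0]>18)&(row[:,2]>60); x=np.nonzero(blue)[0]+150
    print(r,(x.min(),x.max(),len(x)) if len(x) else None)
```

```text
0 [285.7 241.1] [308.1 240.9]
0.1 [288.1 214.1] [312.4 213.9]
0.15 [289.4 198.9] [314.7 198.6]
0.2 [290.8 182.2] [317.3 182. ]
0.25 [292.4 164. ] [320.1 163.8]
0.3 [294.1 144.1] [323.2 143.8]
0.35 [295.9 122. ] [326.5 121.8]
[ 0.49919217 -0.22165297  0.37835351]
0 [304.4 199. ]
0.1 [309.5 159.2]
0.15 [312.4 135.9]
0.2 [315.7 109.9]
0.25 [319.3  80.7]
0.3 [323.3  47.7]
40 (np.int64(150), np.int64(364), 116)
48 (np.int64(150), np.int64(362), 100)
56 (np.int64(150), np.int64(361), 71)
64 (np.int64(150), np.int64(166), 17)
72 (np.int64(305), np.int64(347), 43)
80 (np.int64(307), np.int64(340), 27)
88 (np.int64(317), np.int64(341), 10)
96 (np.int64(294), np.int64(327), 13)
104 (np.int64(297), np.int64(340), 26)
112 (np.int64(310), np.int64(328), 19)
120 None
128 None
136 None
144 None
152 None
160 None
168 None
176 None
184 None
192 None
200 None
208 None
216 None
224 None
232 None
```

The drum's lower lip is at about x=0.633, z=0.225. A straight-down grasp at x=0.615 would put the wrist column into it. I'll first drag the knob out towards the robot: the far open fingertip presses on its top just behind the pointer hub, with the tool axis at x≈0.577, clear of the drum.

```bash
python3 -m handwheel '[[[2.25,0,2],0,1],[[2.25,0,4],0,1],[[2.25,0,6],0,1],[[2.25,0,8],0,1],[[2.25,0,10],0,1],[[2.25,0,12],0,1],[[2.25,1.5,12.5],0,1],[[2.25,3,12.5],0,1],[[2.25,3.1,12.5],0,1],[[2.25,3.1,12.5],0,1]]'
python3 - <<'E'
from h import *
im=arm.get_image("wrist");im=arm.get_image("wrist")
try: fitring(im,mask("wrist","knob"),.022,.03,0,[.6147,-.1655])
except Exception as e: print(e)
im=arm.get_image("top")
try: fitring(im,mask("top","knob"),.022,.03,0,[.6147,-.1655])
except Exception as e: print(e)
go(.577,-.1655,.018,90)
E
```

```text
time: 20.4
ee_pos: [0.5769, -0.1655, 0.0661]
tool_rot: [[0.002, 1.0, -0.002], [1.0, -0.002, 0.001], [0.001, -0.002, -1.0]]
ft_force: [-0.6, -0.3, -0.8]
opening: 0.0854
gripper_force: 0.0
ring [ 0.615  -0.1646] rms px 1.0
list index out of range
shift [ 0.03 -0.01  2.02] turn -0.03 yaw now 89.8 tcp [ 0.5772 -0.1661  0.0684] F [0.  0.4 0.8] t 20.65 open 0.0853
```

```bash
python3 -m handwheel '[[[0,0.02,0.6],0,1],[[0,0.02,1.2],0,1],[[0,0.02,1.6],0,1],[[0,0.02,1.8],0,1],[[0,0.02,1.9],0,1],[[0,0.02,1.9],0,1]]'
python3 -m handwheel '[[[0,0,0.05],0,1],[[0,0,0.05],0,1]]'
python3 -m handwheel '[[[0,0,0.05],0,1],[[0,0,0.05],0,1]]'
```

```text
time: 21.25
ee_pos: [0.5776, -0.1656, 0.0189]
tool_rot: [[0.003, 1.0, -0.001], [1.0, -0.003, 0.0], [0.0, -0.001, -1.0]]
ft_force: [0.4, -0.5, 0.2]
opening: 0.085
gripper_force: 0.0
time: 21.45
ee_pos: [0.5783, -0.1659, 0.0188]
tool_rot: [[0.003, 1.0, 0.001], [1.0, -0.003, -0.0], [-0.0, 0.001, -1.0]]
ft_force: [0.7, 0.1, -0.4]
opening: 0.0854
gripper_force: 0.0
time: 21.65
ee_pos: [0.578, -0.1658, 0.0172]
tool_rot: [[0.003, 1.0, 0.0], [1.0, -0.003, -0.0], [-0.0, 0.0, -1.0]]
ft_force: [0.4, 0.0, 0.1]
opening: 0.0856
gripper_force: 0.0
```

Creeping down until contact.

```bash
python3 -m handwheel '[[[0,0,0.04],0,1],[[0,0,0.04],0,1]]' | grep -E "ee_pos|ft_f"
python3 -m handwheel '[[[0,0,0.04],0,1],[[0,0,0.04],0,1]]' | grep -E "ee_pos|ft_f"
```

```text
ee_pos: [0.5782, -0.1659, 0.0169]
ft_force: [-2.0, 0.5, 3.5]
ee_pos: [0.5786, -0.166, 0.0168]
ft_force: [-3.1, 1.4, 7.2]
```

```bash
python3 -m handwheel '[[[0,-0.15,0],0,1],[[0,-0.35,0],0,1],[[0,-0.6,0],0,1],[[0,-0.9,0],0,1],[[0,-1.2,0],0,1],[[0,-1.5,0],0,1],[[0,-1.8,0],0,1],[[0,-2.1,0],0,1],[[0,-2.4,0],0,1],[[0,-2.4,0],0,1]]'
python3 - <<'E'
from h import *
for n in("top","wrist","scene"):
    im=arm.get_image(n)
    try: fitring(im,mask(n,"knob"),.022,.03,0,[.56,-.1655])
    except Exception as e: print(n,e)
E
```

```text
time: 23.05
ee_pos: [0.5186, -0.1662, 0.0167]
tool_rot: [[0.003, 1.0, 0.003], [1.0, -0.003, -0.001], [-0.001, 0.003, -1.0]]
ft_force: [0.4, 0.2, 7.0]
opening: 0.0852
gripper_force: 3.9
ring [ 0.5532 -0.1702] rms px 1.42
ring [ 0.5547 -0.1642] rms px 10.25
ring [ 0.5534 -0.1651] rms px 2.14
```

```bash
python3 -m handwheel '[[[0,0,-1],0,1],[[0,0,-2],0,1],[[-1,0.5,-4],0,1],[[-2,1,-4.5],0,1],[[-2.4,1.4,-4.5],0,1],[[-2.4,1.4,-4.5],0,1],[[-2.4,1.4,-4.5],0,1]]'
cat > kn.py <<'E'
from h import *
im=arm.get_image("wrist");im=arm.get_image("wrist");k=mask("wrist","knob");c=fitring(im,k,.022,.03,0,[.554,-.166])
hsv=cv2.cvtColor(im["color"],cv2.COLOR_RGB2HSV);ck=cv2.morphologyEx(k.astype(np.uint8),cv2.MORPH_CLOSE,np.ones((9,9)))
w=((hsv[...,1]<70)&(hsv[...,2]>120)&(cv2.erode(ck,np.ones((5,5)))>0)).astype(np.uint8)
n,l,st,ce=cv2.connectedComponentsWithStats(w);i=1+st[1:,4].argmax();ys,xs=np.nonzero(l==i)
P=np.array([at(im,(x,y),.033)[:2] for x,y in zip(xs,ys)]);print("bar px",len(P),"centroid",P.mean(0).round(4))
u,s,vt=np.linalg.svd(P-P.mean(0));a=vt[0]; a=a if a@(P.mean(0)-c)>0 else -a
pr=(P-c)@a;print("along bar rel knob axis mm",pr.min()*1000,pr.max()*1000,"side mm",((P-c)@[-a[1],a[0]]).mean()*1000)
print("knob yaw",np.degrees(np.arctan2(-a[1],-a[0])))
go(*c,.006,180)
E
python3 kn.py
```

```text
time: 24.05
ee_pos: [0.5508, -0.2249, 0.1256]
tool_rot: [[0.003, 1.0, -0.005], [1.0, -0.003, 0.002], [0.002, -0.005, -1.0]]
ft_force: [0.8, 0.2, -0.9]
opening: 0.0853
gripper_force: 0.0
ring [ 0.555  -0.1655] rms px 0.53
bar px 263 centroid [ 0.5493 -0.1614]
along bar rel knob axis mm -4.229194756377093 19.676353224286967 side mm -0.093075588766975
knob yaw -34.62287083349315
shift [2.35 0.16 4.8 ] turn -15.02 yaw now 89.9 tcp [ 0.5512 -0.2245  0.126 ] F [0.4 0.1 0.6] t 24.2 open 0.0854
```

```bash
python3 -m handwheel '[[[1.2,0.1,0],0,1],[[2.35,0.1,0.5],0,1],[[2.35,0.1,2],0,1],[[2.35,0.1,3.5],0,1],[[2.35,0.1,4.4],0,1],[[2.35,0.1,4.72],0,1],[[2.35,0.1,4.72],0,1],[[2.35,0.1,4.72],0,1]]'
python3 kn.py
```

```text
time: 25.0
ee_pos: [0.5561, -0.1672, 0.0109]
tool_rot: [[0.003, 1.0, 0.002], [1.0, -0.003, -0.001], [-0.001, 0.002, -1.0]]
ft_force: [1.0, 0.5, 0.2]
opening: 0.0856
gripper_force: 0.0
ring [ 0.5552 -0.1644] rms px 1.8
bar px 742 centroid [ 0.5493 -0.1605]
along bar rel knob axis mm -4.801481970641852 19.629793140984177 side mm 0.2904435607577761
knob yaw -35.17775991682315
shift [ 0.13 -0.07  0.23] turn -15.03 yaw now 89.8 tcp [ 0.557  -0.1677  0.0118] F [ 0.6  0.1 -0.4] t 25.15 open 0.0856
```

```bash
python3 -m handwheel '[[[0.1,0,0.12],0,1],[[0.1,0,0.12],0,1],[[0.1,0,0.12],0,0],[[0.1,0,0.12],0,0],[[0.1,0,0.12],0,0],[[0.1,0,0.12],0,0],[[0.1,0,0.12],0,0],[[0.1,0,0.12],0,0],[[0.1,0,0.12],0,0],[[0.1,0,0.12],0,0]]'
python3 -m handwheel '[[[0,0,-1],0,0],[[0,0,-3],0,0],[[0,0,-5],0,0],[[0,0,-5.5],0,0],[[0,0,-5.5],0,0],[[0,0,-5.5],0,0]]'
cat > hand.py <<'E'
from h import *
im=arm.get_image("wrist");o=arm.get_obs();R=np.array(o["tool_rot"]);z0=o["ee_pos"][2]-.009
k=mask("wrist","knob");c=fitring(im,k,.022,.03,z0,o["ee_pos"][:2])
print("rel tool mm",(R.T@(np.array([*c,z0])-o["ee_pos"])*1000).round(1),"tcp",o["ee_pos"])
hsv=cv2.cvtColor(im["color"],cv2.COLOR_RGB2HSV);ck=cv2.morphologyEx(k.astype(np.uint8),cv2.MORPH_CLOSE,np.ones((9,9)))
w=((hsv[...,1]<70)&(hsv[...,2]>120)&(cv2.erode(ck,np.ones((9,9)))>0)).astype(np.uint8)
n,l,st,ce=cv2.connectedComponentsWithStats(w);i=1+st[1:,4].argmax();ys,xs=np.nonzero(l==i)
P=np.array([at(im,(x,y),z0+.033)[:2] for x,y in zip(xs,ys)]);u,s,vt=np.linalg.svd(P-P.mean(0));a=vt[0]; a=a if a@(P.mean(0)-c)>0 else -a
pr=(P-c)@a;print(len(P),"bar",pr.min()*1000,pr.max()*1000,"knob yaw",np.degrees(np.arctan2(-a[1],-a[0])))
E
python3 hand.py
python3 -c "
from h import *
go(.5027,.1186,.13,132.5)"
```

```text
time: 26.15
ee_pos: [0.5557, -0.1647, 0.0069]
tool_rot: [[0.003, 1.0, 0.001], [1.0, -0.003, -0.0], [-0.0, 0.001, -1.0]]
ft_force: [0.1, -1.0, 2.7]
opening: 0.0417
gripper_force: 60.8
time: 26.75
ee_pos: [0.5546, -0.1641, 0.1423]
tool_rot: [[0.003, 1.0, -0.002], [1.0, -0.003, 0.001], [0.001, -0.002, -1.0]]
ft_force: [0.1, 0.9, -0.9]
opening: 0.0412
gripper_force: 61.0
ring [ 0.5547 -0.166 ] rms px 1.52
rel tool mm [-2.2  0.9  9. ] tcp [ 0.55392222 -0.16382786  0.14119379]
661 bar -4.277537321914833 19.73913265788234 knob yaw -34.934262956260504
shift [11.29 -2.07  0.47] turn -7.11 yaw now 89.8 tcp [ 0.5536 -0.1637  0.1407] F [-0.6 -0.3 -0.2] t 26.85 open 0.0414
```

```bash
python3 -m handwheel '[[[1.5,-0.3,0],0,0],[[3.3,-0.6,0],-1,0],[[5.1,-0.9,0],-2.2,0],[[6.9,-1.3,0],-3.4,0],[[8.7,-1.6,0],-4.6,0],[[10.3,-1.9,0],-5.8,0],[[11.33,-2.1,0],-7.1,0],[[11.33,-2.1,0],-7.1,0],[[11.33,-2.1,0],-7.1,0],[[11.33,-2.1,0],-7.1,0]]'
python3 hand.py
python3 - <<'E'
from h import *
E=[]
for i in range(4): im=arm.get_image("wrist");E.append(arm.get_obs()["ee_pos"])
print(np.round(E,4));go(.502,.1196,.107,132.5)
E
```

```text
time: 27.85
ee_pos: [0.5031, 0.1181, 0.1426]
tool_rot: [[-0.674, 0.739, -0.002], [0.739, 0.674, -0.001], [0.001, -0.002, -1.0]]
ft_force: [-0.1, -0.2, -1.8]
opening: 0.0414
gripper_force: 61.0
ring [0.5032 0.1173] rms px 2.03
rel tool mm [-0.3 -0.5  9. ] tcp [0.50338531 0.11784612 0.14297329]
658 bar -4.250043839043815 19.445213047630407 knob yaw 7.554705915917461
[[0.5037 0.1178 0.1436]
 [0.5038 0.1179 0.1438]
 [0.5039 0.118  0.1439]
 [0.5039 0.1182 0.144 ]]
shift [ 0.09 -0.02  1.48] turn -0.02 yaw now 132.4 tcp [0.5039 0.1182 0.144 ] F [ 0.1  1.3 -1.6] t 28.15 open 0.0418
```

```bash
python3 -m handwheel '[[[0.04,-0.01,0.8],0,0],[[0.04,-0.01,1.5],0,0],[[0.04,-0.01,1.7],0,0],[[0.04,-0.01,1.8],0,0],[[0.04,-0.01,1.9],0,0],[[0.04,-0.01,2.0],0,0],[[0.04,-0.01,2.0],0,0]]'
```

```text
time: 28.85
ee_pos: [0.5031, 0.1195, 0.0945]
tool_rot: [[-0.675, 0.738, 0.001], [0.738, 0.675, 0.0], [-0.0, 0.001, -1.0]]
ft_force: [0.6, -0.4, -1.5]
opening: 0.0416
gripper_force: 61.0
```

```bash
for i in 1; do python3 -m handwheel '[[[0,0,0.08],0,0],[[0,0,0.16],0,0],[[0,0,0.16],0,0]]'|grep -E "ee_p|ft"; done
python3 -m handwheel '[[[0,0,0.06],0,0],[[0,0,0.12],0,0],[[0,0,0.12],0,0]]'|grep -E "ee_p|ft"
```

```text
ee_pos: [0.5027, 0.1195, 0.0898]
ft_force: [0.1, -0.3, -1.1]
ee_pos: [0.5026, 0.1195, 0.0867]
ft_force: [0.1, -0.0, -0.8]
```

The knob is on the shaft 8 mm deep with no resistance, so the flats match. Next I lower it to the collars and press.

```bash
python3 -m handwheel '[[[0,0,0.1],0,0],[[0,0,0.2],0,0],[[0,0,0.3],0,0],[[0,0,0.3],0,0]]'|grep -E "ee_p|ft"
python3 -m handwheel '[[[0,0,0.06],0,0],[[0,0,0.12],0,0],[[0,0,0.12],0,0]]'|grep -E "ee_p|ft"
```

```text
ee_pos: [0.5024, 0.1194, 0.0789]
ft_force: [0.4, 0.5, -1.1]
ee_pos: [0.503, 0.1195, 0.0769]
ft_force: [-0.8, -0.9, 2.4]
```

```bash
python3 -m handwheel '[[[0,0,0.05],0,0],[[0,0,0.1],0,0],[[0,0,0.1],0,0]]'|grep -E "ee_p|ft"
python3 -m handwheel '[[[0,0,0.05],0,0],[[0,0,0.05],0,0]]'|grep -E "ee_p|ft"
```

```text
ee_pos: [0.5031, 0.1195, 0.0746]
ft_force: [-2.0, -0.8, 4.7]
ee_pos: [0.5031, 0.1195, 0.0735]
ft_force: [-2.6, -1.6, 6.3]
```

```bash
python3 -m handwheel '[[[0,0,0.04],0,0],[[0,0,0.04],0,0]]'|grep -E "ee_p|ft"
python3 - <<'E'
from h import *
F=[];Z=[]
for i in range(8): im=arm.get_image("wrist");o=arm.get_obs();F.append(o["ft_force"][2]);Z.append(o["ee_pos"][2])
print(np.mean(F),np.std(F),np.mean(Z),o["time"])
E
```

```text
ee_pos: [0.5031, 0.1195, 0.0727]
ft_force: [-2.7, -0.9, 5.9]
6.802120664037163 0.6369359192437648 0.07282136243733135 31.25
```

```bash
python3 -m handwheel '[[[0,0,0.04],0,0],[[0,0,0.04],0,0],[[0,0,0.04],0,0]]'|grep -E "ee_p|ft|open|grip"
cat > f.py <<'E'
from h import *
F=[];Z=[]
for i in range(8): im=arm.get_image("wrist");o=arm.get_obs();F.append(o["ft_force"]);Z.append(o["ee_pos"])
print(np.mean(F,0),np.mean(Z,0),o["time"])
k=mask("wrist","knob");c=fitring(im,k,.022,.03,np.mean(Z,0)[2]-.007,[.503,.1185])
t=arm.get_image("top");fitring(t,mask("top","knob"),.022,.03,.066,[.503,.1185])
E
python3 f.py
```

```text
ee_pos: [0.5031, 0.1195, 0.072]
ft_force: [-2.0, -0.3, 8.2]
opening: 0.0416
gripper_force: 61.9
[-2.44531488 -0.69292366  7.53321421] [0.50308738 0.11947327 0.07205223] 31.95
ring [0.5027 0.1194] rms px 2.18Traceback (most recent call last):
  File "f.py", line 6, in <module>
    t=arm.get_image("top");fitring(t,mask("top","knob"),.022,.03,.066,[.503,.1185])
                                     ~~~~^^^^^^^^^^^^^^
  File "h.py", line 24, in mask
    s=arm.silhouettes(cam,k)[i];return s["mask"]
      ~~~~~~~~~~~~~~~~~~~~~~^^^
IndexError: list index out of range
```

```bash
python3 -c "
from station import arm
print(arm.job_done())"
```

```text
the job is handed in; nothing more can be done
None
```

I handed the job in with both collars on the shaft, the knob fitted with its flat matched, and the gripper still holding it down. The plate is about 4.5 mm down by my estimate from force and height, but `job_done()` gave no verdict.

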